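Centre-punch the drill spot on a bracket blank

ROBOT

A 6-joint arm with a two-finger parallel gripper is mounted at the origin on the work surface. World frame = base frame: x ahead of the robot, y to its left, z up, the work surface at z = 0. Lengths are in m, angles in rad, forces in N, time in s.
With the tool pointing down it reaches from about 0.375 to 0.925 m from the base axis. Payload 5.7 kg.
Tool frame: the origin (TCP) lies between the finger pads; the fingertips stand 11 mm ahead of it and the grasp point (between the pads) lies 8 mm behind it (r.finger_overhang is the distance from the TCP to the fingertips, in m); z points along the fingers, y is the line along which they close (so a half turn about z gives the same grasp; the last joint's range is limited). The gripper opens to 88 mm and grips with 3 to 60 N. Pads are 20 mm wide; open, the fingers measure 115 mm over their backs; the gripper's body (75 mm by 178 mm) begins 61 mm behind the grasp point.
Start: joints at [1.213, 0.359, 1.51, -0, 1.272, -0.115], TCP at [0.144, 0.582, 0.213] pointing down, gripper open.
Joint ranges: [-2.97, 2.97], [-1.01, 2.36], [0.21, 2.38], [-0.96, 4.11], [0.2, 2.71], [-2.98, 2.98]. Speed limits (rad/s): [2.39, 2.39, 3.14, 3.14, 3.14, 3.14].

INTERFACE

Orientations are given as a unit quaternion [x, y, z, w].
In Python, from cell import r gives the robot as it stands. The module is installed in compiled form; this text tells all that it offers.
- The arm moves only by the shell command python3 -m jog 'ROWS' [FORCE]. ROWS is JSON, a list of rows, each a list of 7 numbers: the shift along the tool's x, y, z in units of 40 mm (1.0 is 40 mm), then the turn, a rotation vector about the tool's x, y, z in units of 10 degrees (1.0 is 10 degrees), then the opening, from 0 (shut) to 1 (fully open). A call has 1 to 8 rows; each row is the pose to reach, as a shift and turn from the pose commanded when the call began, along the tool's axes at that moment; what a row does not reach only later rows make up. A row lasts 1/8 s, in which the tool goes at most 62.5 mm and 10.7 degrees, less where a joint would pass 70% of its speed; a pose out of reach is approached as far as the arm can. A call with a gripper value outside its range is refused whole. The fingers move at their own pace and stop on an object; FORCE is the grip in N (left out, the last holds). Time passes only in rows, so rows that repeat a pose let the fingers close. It gives the time, the measured TCP pose, the force, the opening and the grip force at its end, in the units of the state.
- r.get_state(): the state, without advancing time (a new reading comes with each control period).
- r.get_image(name): name is "scene" or "side" or "wrist"; returns the picture (400x640x3 uint8, blue, green, red); there is no depth.
- r.camera_info(name): a dict with "fx", "fy", "cx", "cy" (pixels), "position" and "orientation" of the camera in the world. Camera axes: x right, y down, z forward; pixel columns grow to the right and rows downward; lengths in m; the calibration is good to about 2 mm. A picture is of the moment at which its call begins: read the wrist's pose just before it. camera_info takes no time and is no camera call; for the wrist camera it gives the pose at the moment of the call.
- r.finish_job(): hands the job in; it is judged then, once.
The state is a dict: "clock": time; "qpos": joint angles; "joint_velocities": joint speeds; "joint_torque": joint torques, N m; "ee_pos": TCP position; "tool_rot": TCP orientation; "ft_force": force on the tool from outside, world axes, zero at the start; "torque": the same for the moment, N m; "opening": finger opening in m; "finger_force": force on a finger pad.
Only numpy, scipy, OpenCV 4.12 (cv2) and the standard library are available. Lean on these libraries where they do the work, as an engineer would, in place of code of your own. Each camera call takes 0.05 s, during which the arm holds its last target. There are 200 camera calls.

TASK

Take the automatic centre punch out of its stand, set its tip on the cross inside the orange ring on the clamped bracket blank, and press it straight down until you feel its hidden spring snap; stop there and do not ram it against its stop (keep the push below 20 N). Then put the punch back upright in its stand, all the way down on its collar, and leave the bottles and the jar undisturbed.

Things in the scene. Friction and masses are not known exactly. Their poses are not given: they have to be found in the camera images.
- punch: Loose automatic centre punch, 0.16 kg, 155 mm long, hanging upright in the stand by its collar. Axis: own z. Origin: on the axis, at the point of the fully extended nose. Above it: thin steel nose to 21 mm; brass barrel 16 mm thick, 29-65; dark collar 26 mm thick, 65-73; blue round grip 18 mm thick, 73-145; black cap 23 mm thick, 145-155. Hold the blue grip with 40 N or more.
- punch_tip (a point): The point of the nose; z axis from tip to cap. Pressed, the nose slides into the barrel: 2-4 N through an unknown free play of 2 to 13 mm, then rising, 2 to 7 N per mm of push, to a peak of 14 to 15 N, where the hidden spring snaps and the force suddenly drops by some 3 to 5 N. Pressed on, it climbs again and about 2.5 mm past the snap meets a hard stop. The nose springs out when lifted.
- blank: Green drilling nest 120 x 90 x 34 mm, fixed to the table, with a metal bracket blank 100 x 60 x 6 mm clamped on it (upper face 40 mm above the table) by three small clamps at corners, the tallest 50 mm above the table. Origin: centre of the nest's underside; x along its long side, z up. The blank bears two dark drilled holes and the cross.
- spot (a point): The drill spot: centre of the black cross inside an orange ring 20 mm across, on the blank's upper face, 12 mm in x and -6 mm in y from the nest's centre, 40 mm above the table.
- stand: White stand block 75 x 75 x 75 mm, fixed to the table, with one vertical through hole 20 mm wide in the middle of its top. Origin: centre of its underside, z up. The seated punch hangs by its collar on the top face, so that the punch's origin is 10 mm above the table on the stand's axis.
- bottle_a: Loose cosmetic bottle, cream with black cap and foot, 35 mm thick, 106 mm tall, upright; origin at the centre of its underside.
- bottle_b: A second bottle like bottle_a.
- jar: Loose round pearl jar with a gold band, 55 mm wide, 46 mm tall; origin at the centre of its underside.
- punch_hammer (a joint): The hammer hidden inside the punch: 0 at rest, 0.0024 m after the spring has snapped, below 0.001 until then; returns to 0 when the nose springs out. Too small to be measured well: feel the snap by the force instead.

How it is judged:
By the outcome, as a careful person would: the job done as asked, in the order asked, and still so for the second after the job is handed in, with the robot touching nothing.
It also fails if it takes over 67 s, if anything falls off the work surface, if the arm or the gripper's body presses on something with over 40 N, if the wrist force passes 120 N, or if a joint passes its speed limit or range.

## Working session

There is one attempt and no reset: what is moved stays moved. The work goes in short steps, Python scripts to look and compute and a shell command to move; the robot and the scene stay as the last step left them, time stands still between calls to the robot, and variables do not carry over. Pictures are saved under pics/ and viewed, at most 13 in all, crops included, and the job is handed in when it is done.

```bash
mkdir -p pics; python3 - <<'E'
from cell import r
import cv2,numpy as np
for n in ["scene","side","wrist"]:
    print(n,r.camera_info(n)); cv2.imwrite(f"pics/{n}0.png",r.get_image(n))
print(r.get_state(), r.finger_overhang)
E
```

```text
scene {'fx': 398.70264635673897, 'fy': 398.70264635673897, 'cx': 323.3644345971048, 'cy': 195.9496123933687, 'position': array([1.00509611, 0.04775962, 0.69230658]), 'orientation': array([ 0.63155934,  0.71492313, -0.22729413, -0.19584459])}
side {'fx': 506.0854938486745, 'fy': 506.0854938486745, 'cx': 321.96110991374, 'cy': 194.94968897439645, 'position': array([0.1576985 , 0.39299508, 0.74690167]), 'orientation': array([-0.36633189,  0.87184378, -0.30166774,  0.12118556])}
wrist {'fx': 358.0058264175725, 'fy': 358.0058264175725, 'cx': 321.7708033115983, 'cy': 199.48609994726914, 'position': array([0.07895747, 0.59789762, 0.38356634]), 'orientation': array([0.78110071, 0.61182681, 0.07592575, 0.09891876])}
{'clock': 0.15, 'qpos': array([ 1.21287944e+00,  3.59333270e-01,  1.51119406e+00, -1.10060286e-05,
        1.27248737e+00, -1.15109292e-01]), 'joint_velocities': array([ 5.23033277e-04, -9.50849950e-04, -5.55639528e-03, -5.46450993e-04,
        6.61837020e-05, -8.27166360e-04]), 'joint_torque': array([ 9.18843652e-04, -5.15752280e+01, -2.71011221e+01,  6.73234602e-02,
        3.06712138e-02, -9.15935539e-05]), 'ee_pos': array([0.14407997, 0.58187669, 0.21220255]), 'tool_rot': array([ 1.21104153e-01,  9.92639551e-01, -6.92460060e-04, -1.61490157e-04]), 'ft_force': array([ 0.01622771, -0.31499815, -0.30799383]), 'torque': array([-0.03254095, -0.03464847,  0.07822801]), 'finger_force': 0.0, 'opening': 0.087579121313159} 0.011
```

View pics/scene0.png

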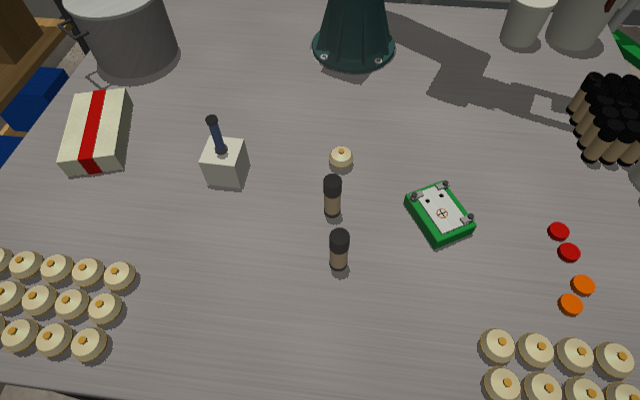

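View pics/side0.png

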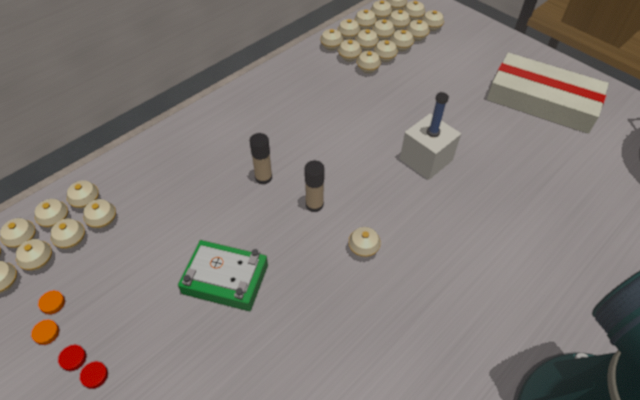

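The scene view shows the punch in its stand (cap ~ (212,121), collar ~ (221,150)), the blank with its cross ~ (442,213), the bottles at (332,195) and (339,250), and the jar at (341,157). In the side view the cap is at (442,98), the collar at (434,132) and the cross at (217,263). Next come enlarged crops.

```bash
python3 - <<'E'
import cv2,numpy as np
a=cv2.imread("pics/scene0.png");b=cv2.imread("pics/side0.png")
c=lambda im,x,y,w,h:cv2.resize(im[y:y+h,x:x+w],(400,300),interpolation=cv2.INTER_CUBIC)
# each crop 100x75 -> x4
m=np.vstack([np.hstack([c(a,180,110,100,75),c(a,395,175,100,75)]),np.hstack([c(b,385,88,100,75),c(b,175,235,100,75)])])
cv2.imwrite("pics/crops.png",m)
E
```

```text
(no output)
```

View pics/crops.png

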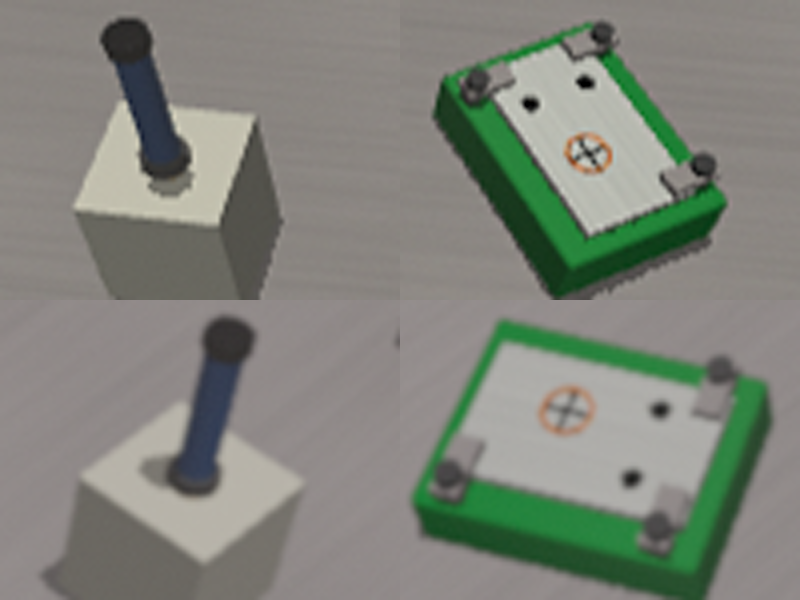

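Crops: scene cap top (127,36), cross (588,153) and stand-top corners (122,102), (258,117), (219,226), (76,210). Side cap (228,332), cross (566,411) and corners (180,402), (303,484), (205,562), (80,480).

```bash
cat > h.py <<'E'
from cell import r
import numpy as np
from scipy.spatial.transform import Rotation as R
def ray(ci,p):
    d=R.from_quat(ci["orientation"]).apply([(p[0]-ci["cx"])/ci["fx"],(p[1]-ci["cy"])/ci["fy"],1]); return ci["position"],d/np.linalg.norm(d)
def tri(obs):
    A=0;b=0
    for ci,p in obs:
        o,d=ray(ci,p);M=np.eye(3)-np.outer(d,d);A=A+M;b=b+M@o
    x=np.linalg.solve(A,b); return x,[np.linalg.norm((np.eye(3)-np.outer(d,d))@(x-o))*1e3 for o,d in [ray(c,p) for c,p in obs]]
def atz(ci,p,z):
    o,d=ray(ci,p); return o+d*(z-o[2])/d[2]
def tool(): 
    s=r.get_state(); return s["ee_pos"],R.from_quat(s["tool_rot"])
E
python3 - <<'E'
from h import *
np.set_printoptions(precision=4,suppress=True)
S,D=r.camera_info("scene"),r.camera_info("side")
f=lambda x,y,x0,y0:((x+.5)/4-.5+x0,(y+.5)/4-.5+y0)
s1=lambda x,y:f(x,y,180,110); s2=lambda x,y:f(x-400,y,395,175)
d1=lambda x,y:f(x,y-300,385,88); d2=lambda x,y:f(x-400,y-300,175,235)
P=lambda n,a,b:print(n,*tri([(S,a),(D,b)]))
P("cap",s1(127,35),d1(228,333)); P("cross",s2(588,153),d2(566,411))
P("hole1",s2(530,104),d2(631,478));P("hole2",s2(585,82),d2(660,409))
cs=[s1(*q) for q in[(122,102),(258,117),(219,226),(76,210)]]
cd=[d1(*q) for q in[(180,402),(303,484),(205,562),(80,480)]]
print([atz(S,c,.075)[:2] for c in cs],np.mean([atz(S,c,.075) for c in cs],0))
print([atz(D,c,.075)[:2] for c in cd],np.mean([atz(D,c,.075) for c in cd],0))
for k in range(4): 
    m=[tri([(S,cs[i]),(D,cd[(i+k)%4])]) for i in range(4)]
    if max(max(x[1]) for x in m)<8: print(k,np.mean([x[0] for x in m],0),[x[0] for x in m])
for n,p,q in [("botA",(332,181),(314,168)),("botB",(339,234),(260,140)),("jar",(341,152),(364,234))]:
    P(n,p,q)
E
```

```text
cap [ 0.4884 -0.2331  0.1629] [np.float64(0.4884936720565592), np.float64(0.48849367205666944)]
cross [0.5659 0.2183 0.0398] [np.float64(0.3336554169722803), np.float64(0.33365541697234763)]
hole1 [0.5306 0.2045 0.0208] [np.float64(10.233668785718777), np.float64(10.233668785718702)]
hole2 [0.5336 0.2051 0.0587] [np.float64(9.133697813417129), np.float64(9.13369781341713)]
[array([ 0.4511, -0.2686]), array([ 0.4531, -0.1944]), array([ 0.5275, -0.1962]), array([ 0.5261, -0.2704])] [ 0.4895 -0.2324  0.075 ]
[array([ 0.5238, -0.2695]), array([ 0.4493, -0.2667]), array([ 0.4509, -0.1942]), array([ 0.5235, -0.1938])] [ 0.4869 -0.231   0.075 ]
1 [ 0.4879 -0.2331  0.073 ] [array([ 0.4501, -0.269 ,  0.0733]), array([ 0.4516, -0.1952,  0.0735]), array([ 0.5253, -0.1971,  0.0718]), array([ 0.5247, -0.2712,  0.0733])]
botA [0.5616 0.004  0.1019] [np.float64(0.5277635491760642), np.float64(0.5277635491760194)]
botB [0.6729 0.0284 0.1042] [np.float64(0.36022668320944845), np.float64(0.3602266832094198)]
jar [0.4364 0.0097 0.0421] [np.float64(0.25871445750139255), np.float64(0.2587144575013163)]
```

Two views agree to under 0.5 mm: punch axis about (0.488,-0.232), cap at 0.163 (expected 0.165), stand top at 0.073 (0.075), and cross at (0.566,0.218,0.040). I'll work out the waypoint shifts.

```bash
cat >> h.py <<'E'
def units(t):
    p,Q=tool(); return np.round(Q.inv().apply(np.array(t)-p)/.04,3)
def tilt():
    p,Q=tool(); z=Q.apply([0,0,1]); c=np.cross(z,[0,0,-1]); return np.round(np.degrees(Q.inv().apply(c))/10,3)
E
python3 - <<'E'
from h import *
print(units([.49,.2,.213]),tilt(), units([.488,-.2325,.213])-units([.49,.2,.213]))
E
```

```text
[-10.69   -7.188  -0.011] [-0.008 -0.001  0.   ] [ -2.551 -10.507   0.014]
```

```bash
python3 -m jog '[[-0.8,-0.5,0,0,0,0,1],[-2.3,-1.5,0,0,0,0,1],[-3.8,-2.5,0,0,0,0,1],[-5.3,-3.5,0,0,0,0,1],[-6.8,-4.5,0,0,0,0,1],[-8.3,-5.5,0,0,0,0,1],[-9.7,-6.5,0,0,0,0,1],[-10.7,-7.2,0,0,0,0,1]]'
python3 -m jog '[[0,0,0,0,0,0,1],[0,0,0,0,0,0,1]]'
python3 - <<'E'
from h import *
import cv2
ci=r.camera_info("wrist"); im=r.get_image("wrist"); cv2.imwrite("pics/w1.png",im)
np.save("w1.npy",ci,allow_pickle=True)
print(tool()[0],units([.488,-.2325,.213])); 
o,q=ci["position"],R.from_quat(ci["orientation"])
v=q.inv().apply(np.array([.566,.218,.04])-o); print(v[:2]/v[2]*ci["fx"]+[ci["cx"],ci["cy"]], r.get_state()["clock"],r.get_state()["ft_force"])
E
```

```text
clock: 1.15
ee_pos: [0.4647, 0.2288, 0.2128]
tool_rot: [0.121, 0.993, 0.0, 0.0]
ft_force: [1.3, 0.1, 0.2]
opening: 0.0877
finger_force: 0.0
clock: 1.4
ee_pos: [0.463, 0.2305, 0.2125]
tool_rot: [0.122, 0.993, -0.0, -0.001]
ft_force: [-0.3, 0.1, 0.3]
opening: 0.0874
finger_force: 0.0
[0.46259004 0.23110089 0.21255071] [ -3.399 -11.099  -0.013]
[334.39462985 275.6284144 ] 1.45 [-0.47685229  0.22801022 -0.59185795]
```

```bash
python3 - <<'E'
from h import *
import cv2
im=cv2.imread("pics/w1.png"); ci=np.load("w1.npy",allow_pickle=True).item()
h=cv2.cvtColor(im,cv2.COLOR_BGR2HSV); m=cv2.inRange(h,(4,90,90),(20,255,255)); m[:235]=0;m[315:]=0;m[:,:295]=0;m[:,375:]=0
y,x=np.nonzero(m); print(len(x),x.min(),x.max(),y.min(),y.max()); c=((x.min()+x.max())/2,(y.min()+y.max())/2); print(c,atz(ci,c,.04))
cv2.imwrite("pics/w1c.png",np.hstack([im[:, :],]))
E
python3 -m jog '[[-0.25,-0.7,0,0,0,0,1],[-0.7,-2.2,0,0,0,0,1],[-1.15,-3.7,0,0,0,0,1],[-1.6,-5.2,0,0,0,0,1],[-2.05,-6.7,0,0,0,0,1],[-2.5,-8.2,0,0,0,0,1],[-2.9,-9.4,0,0,0,0,1],[-3.2,-10.4,0,0,0,0,1]]'
python3 -m jog '[[0,0,0,0,0,0,1]]'
python3 - <<'E'
from h import *
import cv2
ci=r.camera_info("wrist"); im=r.get_image("wrist"); cv2.imwrite("pics/w2.png",im)
np.save("w2.npy",ci,allow_pickle=True)
print(tool()[0],units([.488,-.2325,.213]),tilt())
E
```

```text
95 324 344 268 286
(np.float64(334.0), np.float64(277.0)) [0.5674272  0.21723305 0.04      ]
clock: 2.45
ee_pos: [0.4882, -0.2041, 0.2129]
tool_rot: [0.12, 0.993, 0.0, 0.0]
ft_force: [-0.0, -0.8, -0.3]
opening: 0.088
finger_force: 0.0
clock: 2.58
ee_pos: [0.4885, -0.2049, 0.2128]
tool_rot: [0.121, 0.993, -0.0, 0.0]
ft_force: [-0.9, 1.2, 0.4]
opening: 0.0877
finger_force: 0.0
[ 0.48802545 -0.20311393  0.21267745] [-0.176 -0.713 -0.009] [ 0.004 -0.003 -0.   ]
```

View pics/w2.png

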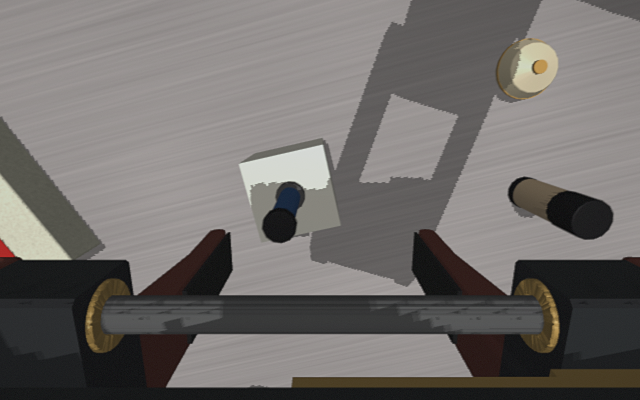

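The wrist view shows the punch in its stand, cap at (279,226), stand-top corners at (240,164), (326,145) and (340,226), and the fingers open on both sides.

```bash
python3 - <<'E'
from h import *
ci=np.load("w2.npy",allow_pickle=True).item()
print(atz(ci,(279,226),.165),[atz(ci,q,.075)[:2] for q in [(240,164),(326,145),(340,226)]])
a,b=[atz(ci,q,.075) for q in [(240,164),(340,226)]]; print((a+b)/2)
print(tri([(ci,(279,226)),(r.camera_info("side"),(441.6,96)),(r.camera_info("scene"),(211.4,118.4))]))
E
```

```text
[ 0.48820503 -0.23362836  0.165     ] [array([ 0.45203235, -0.26965998]), array([ 0.45406788, -0.19314315]), array([ 0.52817475, -0.19817873])]
[ 0.49010355 -0.23391936  0.075     ]
(array([ 0.48852342, -0.23347483,  0.16268544]), [np.float64(0.6908416177912645), np.float64(0.7963375315804676), np.float64(0.5133769573739311)])
```

```bash
python3 -m jog '[[-0.18,-0.71,0,0,0,0,1],[-0.18,-0.71,0.3,0,0,0,1],[-0.18,-0.71,1.0,0,0,0,1],[-0.18,-0.71,1.7,0,0,0,1],[-0.18,-0.71,2.3,0,0,0,1],[-0.18,-0.71,2.64,0,0,0,1],[-0.18,-0.71,2.64,0,0,0,1],[-0.18,-0.71,2.64,0,0,0,1]]'
python3 - <<'E'
from h import *
p=[]
for i in range(6): p.append(tool()[0])
print(np.mean(p,0),units([.4885,-.2333,.107]),tilt())
E
```

```text
clock: 3.62
ee_pos: [0.4886, -0.2331, 0.108]
tool_rot: [0.121, 0.993, -0.0, 0.0]
ft_force: [0.2, -0.3, 0.7]
opening: 0.0875
finger_force: 0.0
[ 0.48860671 -0.23307352  0.10796785] [ 0.001 -0.006  0.024] [-0.002  0.006  0.   ]
```

```bash
python3 -m jog '[[0,0,0,0,0,0,0.35],[0,0,0,0,0,0,0.3],[0,0,0,0,0,0,0.2],[0,0,0,0,0,0,0],[0,0,0,0,0,0,0],[0,0,0,0,0,0,0],[0,0,0,0,0,0,0],[0,0,0,0,0,0,0]]' 48
```

```text
clock: 4.62
ee_pos: [0.4881, -0.2334, 0.1073]
tool_rot: [0.121, 0.993, -0.0, -0.0]
ft_force: [0.1, 0.2, -0.3]
opening: 0.0217
finger_force: 48.0
```

```bash
python3 -m jog '[[0,0,0,0,0,0,0],[0,0,0,0,0,0,0]]' 
python3 - <<'E'
from h import *
import cv2
a=r.get_image("scene")[60:200,140:300];b=r.get_image("side")[40:180,360:520]
cv2.imwrite("pics/g.png",np.hstack([cv2.resize(i,None,fx=2.5,fy=2.5,interpolation=2) for i in (a,b)]))
E
```

```text
clock: 4.88
ee_pos: [0.488, -0.2334, 0.1073]
tool_rot: [0.121, 0.993, -0.0, -0.0]
ft_force: [0.3, -0.8, -1.0]
opening: 0.0213
finger_force: 48.0
```

View pics/g.png

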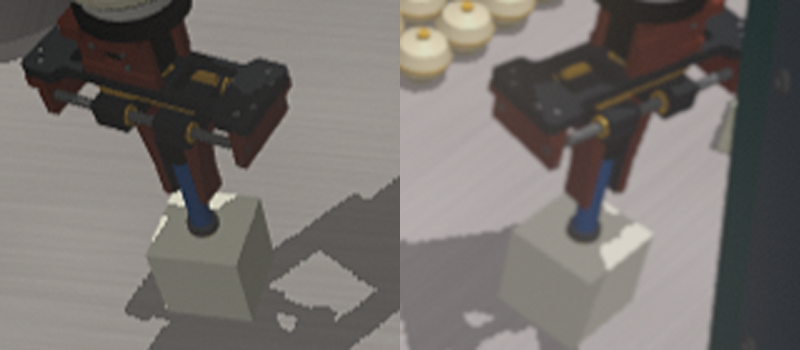

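The grip holds, with the collar still on the stand. The opening reads 21 mm where I expected 18, so I'll compare the projected heights with the picture.

```bash
python3 - <<'E'
from h import *
for n,(x0,y0,k) in {"scene":(140,60,0),"side":(360,40,400)}.items():
    ci=r.camera_info(n)
    p,Q=tool()
    for z in (.073,.083,.097,.105,.115):
        out=[]
        for s in (-.009,0,.009):
            w=np.array([p[0],p[1],z])+Q.apply([0,s,0]); v=R.from_quat(ci["orientation"]).inv().apply(w-ci["position"]); u=v[:2]/v[2]*ci["fx"]+[ci["cx"],ci["cy"]]
            out.append(np.round((u-[x0,y0])*2.5+[k,0]))
        print(n,z,out)
E
```

```text
scene 0.073 [array([195., 223.]), array([205., 226.]), array([214., 229.])]
scene 0.083 [array([192., 215.]), array([202., 218.]), array([212., 221.])]
scene 0.097 [array([188., 203.]), array([198., 206.]), array([208., 209.])]
scene 0.105 [array([186., 196.]), array([196., 199.]), array([206., 202.])]
scene 0.115 [array([183., 187.]), array([193., 190.]), array([203., 193.])]
side 0.073 [array([591., 227.]), array([582., 232.]), array([572., 236.])]
side 0.083 [array([594., 218.]), array([584., 222.]), array([575., 226.])]
side 0.097 [array([597., 204.]), array([588., 208.]), array([578., 213.])]
side 0.105 [array([599., 196.]), array([590., 200.]), array([580., 205.])]
side 0.115 [array([602., 186.]), array([592., 190.]), array([582., 195.])]
```

Heights match (fingertips ~0.097 m on the blue grip), so the opening reading just has an offset. Lifting straight up.

```bash
python3 -m jog '[[0,0,-0.2,0,0,0,0],[0,0,-0.5,0,0,0,0],[0,0,-1.0,0,0,0,0],[0,0,-1.6,0,0,0,0],[0,0,-2.4,0,0,0,0],[0,0,-3.2,0,0,0,0],[0,0,-3.75,0,0,0,0],[0,0,-3.75,0,0,0,0]]' 
python3 - <<'E'
from h import *
print(tool()[0],units([.5665,.2177,.257]),tilt(),r.get_state()["ft_force"])
E
```

```text
clock: 5.98
ee_pos: [0.4892, -0.234, 0.2598]
tool_rot: [0.121, 0.993, -0.001, 0.002]
ft_force: [-0.2, 1.1, -1.5]
opening: 0.0216
finger_force: 48.0
[ 0.48924147 -0.23401476  0.25976394] [ 0.839 11.426  0.047] [-0.009  0.026  0.   ] [-0.20550014  1.13065187 -1.48090523]
```

```bash
python3 -m jog '[[0.05,0.8,0,0,0,0,0],[0.2,2.3,0,0,0,0,0],[0.3,3.8,0,0,0,0,0],[0.4,5.3,0,0,0,0,0],[0.5,6.8,0,0,0,0,0],[0.6,8.3,0,0,0,0,0],[0.7,9.8,0,0,0,0,0],[0.8,10.9,0,0,0,0,0]]' 
python3 -m jog '[[0,0.3,0,0,0,0,0],[0,0.3,0,0,0,0,0],[0,0.3,0,0,0,0,0]]'
python3 - <<'E'
from h import *
import cv2
p=np.mean([tool()[0] for _ in range(6)],0);print(p,units([.5665,.2177,.257]),tilt())
np.set_printoptions(precision=1,suppress=True)
tip=[p[0],p[1],p[2]-.0973]; 
ims=[]
for n in("scene","side"):
    ci=r.camera_info(n)
    def pr(w):
        v=R.from_quat(ci["orientation"]).inv().apply(np.array(w)-ci["position"]); return v[:2]/v[2]*ci["fx"]+[ci["cx"],ci["cy"]]
    u=pr(tip); im=r.get_image(n);cv2.imwrite(f"pics/{n}2.png",im)
    x,y=[int(t) for t in u-[50,50]]; print(n,u,pr([.5665,.2177,.04]),x,y)
    ims.append(cv2.resize(im[y:y+120,x:x+100],None,fx=4,fy=4,interpolation=2))
cv2.imwrite("pics/tip.png",np.hstack(ims))
E
```

```text
clock: 6.98
ee_pos: [0.5611, 0.2, 0.256]
tool_rot: [0.12, 0.993, -0.0, -0.001]
ft_force: [0.2, -1.1, -1.9]
opening: 0.0217
finger_force: 48.0
clock: 7.35
ee_pos: [0.5643, 0.2077, 0.2568]
tool_rot: [0.122, 0.993, -0.001, -0.0]
ft_force: [-0.1, 0.5, -1.4]
opening: 0.0213
finger_force: 48.0
[0.56430039 0.20767564 0.25682722] [ 0.007  0.256 -0.005] [-0.007 -0.004  0.   ]
scene [452.1 173.5] [441.5 213.1] 402 123
side [210.  215.5] [216.4 261.7] 159 165
```

View pics/tip.png

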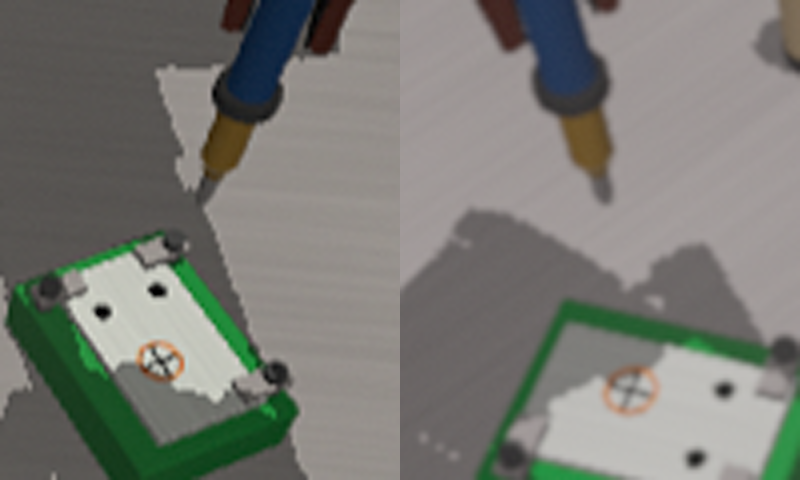

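The punch hangs straight from the fingers: tip at (202,206) in the scene crop and (604,203) in the side crop, collar at (248,95) and (570,86), cross at (160,362) and (631,390).

```bash
python3 - <<'E'
from h import *
np.set_printoptions(precision=4,suppress=True)
S,D=r.camera_info("scene"),r.camera_info("side")
a=lambda x,y:((x+.5)/4-.5+402,(y+.5)/4-.5+123); b=lambda x,y:((x-399.5)/4-.5+159,(y+.5)/4-.5+165)
T=tri([(S,a(202,206)),(D,b(604,204))]);C=tri([(S,a(160,362)),(D,b(631,390))]);K=tri([(S,a(248,95)),(D,b(570,86))])
print("tip",T,"cross",C,"collar",K,"axis deg",np.degrees((K[0]-T[0])[:2]/.07))
d=C[0]-T[0]; print(d, tool()[1].inv().apply(d)/.04)
E
```

```text
tip (array([0.5651, 0.2079, 0.1587]), [np.float64(0.007599833275504033), np.float64(0.0075998332756581355)]) cross (array([0.5662, 0.218 , 0.0396]), [np.float64(0.00985749910766831), np.float64(0.009857499107772885)]) collar (array([0.564 , 0.2084, 0.2271]), [np.float64(0.1940681021621576), np.float64(0.19406810216222894)]) axis deg [-0.9168  0.3911]
[ 0.0011  0.0102 -0.1192] [0.0331 0.2551 2.9787]
```

```bash
python3 -m jog '[[0.03,0.26,0,0,0,0,0],[0.03,0.26,0.5,0,0,0,0],[0.03,0.26,1.2,0,0,0,0],[0.03,0.26,1.9,0,0,0,0],[0.03,0.26,2.4,0,0,0,0],[0.03,0.26,2.6,0,0,0,0],[0.03,0.26,2.6,0,0,0,0],[0.03,0.26,2.6,0,0,0,0]]' 
python3 - <<'E'
from h import *
import cv2
p=np.mean([tool()[0] for _ in range(6)],0);print(p,tilt())
ims=[]
for n,(x,y) in {"scene":(395,150),"side":(170,205)}.items():
    im=r.get_image(n); ims.append(cv2.resize(im[y:y+90,x:x+80],None,fx=5,fy=5,interpolation=2))
cv2.imwrite("pics/tip2.png",np.hstack(ims)); print(r.get_state()["ft_force"])
E
```

```text
clock: 8.45
ee_pos: [0.5668, 0.2198, 0.1543]
tool_rot: [0.121, 0.993, 0.0, 0.001]
ft_force: [0.0, 0.3, -1.6]
opening: 0.0219
finger_force: 48.0
[0.56681419 0.21983891 0.15427676] [ 0.005  0.009 -0.   ]
[ 0.34529168 -0.39456976 -1.7473783 ]
```

View pics/tip2.png

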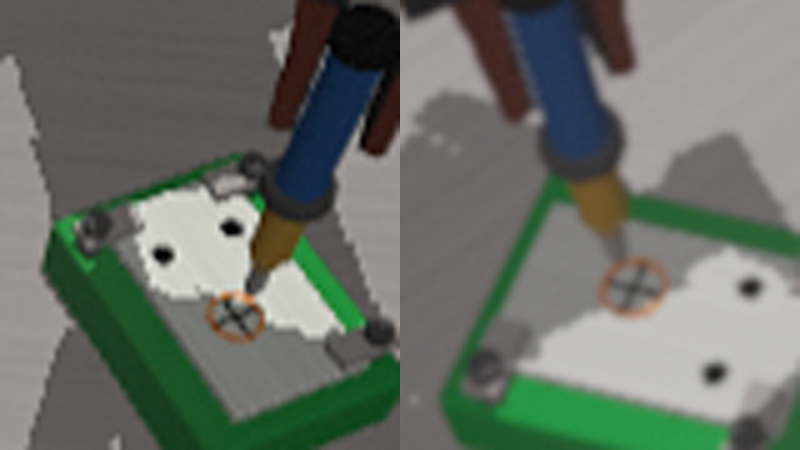

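Scene crop: tip (254,292), cross (236,317). Side crop: tip (622,262), cross (634,288).

```bash
python3 - <<'E'
from h import *
np.set_printoptions(precision=4,suppress=True)
S,D=r.camera_info("scene"),r.camera_info("side")
a=lambda x,y:((x+.5)/5-.5+395,(y+.5)/5-.5+150); b=lambda x,y:((x-399.5)/5-.5+170,(y+.5)/5-.5+205)
T=tri([(S,a(254,292)),(D,b(622,262))]);C=tri([(S,a(236,317)),(D,b(634,288))])
d=C[0]-T[0]; print(T,C,d, tool()[1].inv().apply(d)/.04,r.get_state()["clock"])
E
```

```text
(array([0.5658, 0.2202, 0.058 ]), [np.float64(0.6583371556972134), np.float64(0.6583371556972066)]) (array([0.566 , 0.2182, 0.0398]), [np.float64(0.10869159386841305), np.float64(0.10869159386842514)]) [ 0.0002 -0.002  -0.0182] [-0.0148 -0.0473  0.455 ] 8.55
```

```bash
python3 -m jog '[[-0.015,-0.045,0,0,0,0,0],[-0.015,-0.045,0.2,0,0,0,0],[-0.015,-0.045,0.35,0,0,0,0],[-0.015,-0.045,0.35,0,0,0,0],[-0.015,-0.045,0.35,0,0,0,0]]' | egrep 'ee_pos|ft'
for i in 1; do python3 -m jog '[[0,0,0.025,0,0,0,0],[0,0,0.025,0,0,0,0]]'| egrep 'ee_pos|ft'; python3 -m jog '[[0,0,0.025,0,0,0,0],[0,0,0.025,0,0,0,0]]'| egrep 'ee_pos|ft'; python3 -m jog '[[0,0,0.025,0,0,0,0],[0,0,0.025,0,0,0,0]]'| egrep 'ee_pos|ft';python3 -m jog '[[0,0,0.025,0,0,0,0],[0,0,0.025,0,0,0,0]]'| egrep 'ee_pos|ft'; done
```

```text
ee_pos: [0.5661, 0.2177, 0.1391]
ft_force: [0.7, 0.0, -1.8]
ee_pos: [0.5662, 0.2177, 0.1383]
ft_force: [-0.4, -0.1, -1.6]
ee_pos: [0.5661, 0.2177, 0.1372]
ft_force: [0.1, -0.2, -1.7]
ee_pos: [0.5664, 0.2177, 0.1365]
ft_force: [0.3, -0.8, 0.3]
ee_pos: [0.5663, 0.2178, 0.1353]
ft_force: [-0.2, 0.4, 1.7]
```

```bash
python3 - <<'E'
from h import *
import cv2
ims=[]
for n,(x,y) in {"scene":(417,185),"side":(192,235)}.items():
    im=r.get_image(n); ims.append(cv2.resize(im[y:y+50,x:x+50],None,fx=8,fy=8,interpolation=2))
cv2.imwrite("pics/tip3.png",np.hstack(ims)); print(np.mean([r.get_state()["ft_force"] for _ in range(5)],0))
E
```

```text
[ 0.01140847 -0.21285171 -0.33269998]
```

View pics/tip3.png

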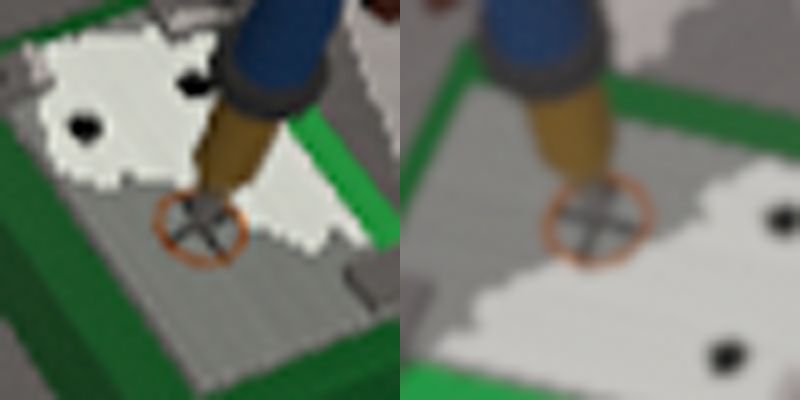

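Tip ends on the cross (ring centre (201,227) scene and (598,221) side, tip within about 1 px). I'll press on in steps, each guarded by a force check.

```bash
cat > chk.py <<'E'
import sys
from cell import r
s=[r.get_state() for _ in range(5)]
f=sum(x["ft_force"][2] for x in s)/5+1.65; print("push %.2f z %.4f"%(f,s[-1]["ee_pos"][2]),s[0]["ft_force"][2]==s[4]["ft_force"][2],"t",s[0]["clock"]); sys.exit(f>float(sys.argv[1]))
E
J="python3 -m jog"; C="python3 chk.py 5"
$C; python3 -m jog '[[0,0,0.025,0,0,0,0],[0,0,0.025,0,0,0,0]]'|grep ft && $C && python3 -m jog '[[0,0,0.025,0,0,0,0],[0,0,0.025,0,0,0,0]]'|grep ft && $C && python3 -m jog '[[0,0,0.025,0,0,0,0],[0,0,0.025,0,0,0,0]]' |grep ft&& $C && python3 -m jog '[[0,0,0.025,0,0,0,0],[0,0,0.025,0,0,0,0]]'|grep ft && $C
```

```text
push 1.32 z 0.1353 True t 10.275
ft_force: [-0.1, -0.6, 1.8]
push 3.47 z 0.1342 True t 10.525False
False
```

```bash
sed -i 's/sys.exit(f>float(sys.argv\[1\]))/sys.exit(1 if f>float(sys.argv[1]) else 0)/; s/s\[0\]\["ft_force"\]\[2\]==s\[4\]\["ft_force"\]\[2\],//' chk.py
C="python3 chk.py 5.5"
python3 -m jog '[[0,0,0.025,0,0,0,0],[0,0,0.025,0,0,0,0]]'>/dev/null && $C && python3 -m jog '[[0,0,0.025,0,0,0,0],[0,0,0.025,0,0,0,0]]'>/dev/null && $C && python3 -m jog '[[0,0,0.025,0,0,0,0],[0,0,0.025,0,0,0,0]]'>/dev/null&& $C && python3 -m jog '[[0,0,0.025,0,0,0,0],[0,0,0.025,0,0,0,0]]'>/dev/null && $C
```

```text
push 2.85 z 0.1332 t 10.775
push 3.14 z 0.1322 t 11.025
push 3.17 z 0.1312 t 11.275
push 2.90 z 0.1302 t 11.525
```

```bash
C="python3 chk.py 5.5"
python3 -m jog '[[0,0,0.025,0,0,0,0],[0,0,0.025,0,0,0,0]]'>/dev/null && $C && python3 -m jog '[[0,0,0.025,0,0,0,0],[0,0,0.025,0,0,0,0]]'>/dev/null && $C && python3 -m jog '[[0,0,0.025,0,0,0,0],[0,0,0.025,0,0,0,0]]'>/dev/null&& $C && python3 -m jog '[[0,0,0.025,0,0,0,0],[0,0,0.025,0,0,0,0]]'>/dev/null && $C && python3 -m jog '[[0,0,0.025,0,0,0,0],[0,0,0.025,0,0,0,0]]'>/dev/null && $C && python3 -m jog '[[0,0,0.025,0,0,0,0],[0,0,0.025,0,0,0,0]]'>/dev/null && $C
```

```text
push 2.91 z 0.1292 t 11.775
push 3.75 z 0.1281 t 12.025
push 4.06 z 0.1272 t 12.275
push 3.69 z 0.1262 t 12.525
push 2.98 z 0.1252 t 12.775
push 3.07 z 0.1242 t 13.025
```

```bash
C="python3 chk.py 11"
python3 -m jog '[[0,0,0.0125,0,0,0,0],[0,0,0.0125,0,0,0,0]]'>/dev/null && $C && python3 -m jog '[[0,0,0.0125,0,0,0,0],[0,0,0.0125,0,0,0,0]]'>/dev/null && $C && python3 -m jog '[[0,0,0.0125,0,0,0,0],[0,0,0.0125,0,0,0,0]]'>/dev/null&& $C && python3 -m jog '[[0,0,0.0125,0,0,0,0],[0,0,0.0125,0,0,0,0]]'>/dev/null && $C
```

```text
push 3.53 z 0.1238 t 13.275
push 4.66 z 0.1234 t 13.525
push 5.53 z 0.1229 t 13.775
push 5.69 z 0.1225 t 14.025
```

Past the free play, the force is rising at about 2 N/mm.

```bash
C="python3 chk.py 11"
python3 -m jog '[[0,0,0.0125,0,0,0,0],[0,0,0.0125,0,0,0,0]]'>/dev/null && $C && python3 -m jog '[[0,0,0.0125,0,0,0,0],[0,0,0.0125,0,0,0,0]]'>/dev/null && $C && python3 -m jog '[[0,0,0.0125,0,0,0,0],[0,0,0.0125,0,0,0,0]]'>/dev/null&& $C && python3 -m jog '[[0,0,0.0125,0,0,0,0],[0,0,0.0125,0,0,0,0]]'>/dev/null && $C
```

```text
push 8.43 z 0.1222 t 14.275
push 8.58 z 0.1219 t 14.525
push 10.44 z 0.1216 t 14.775
push 11.79 z 0.1213 t 15.025
```

```bash
C="python3 chk.py 12"
$C && python3 -m jog '[[0,0,0.0125,0,0,0,0],[0,0,0.0125,0,0,0,0]]'>/dev/null && $C && python3 -m jog '[[0,0,0.0125,0,0,0,0],[0,0,0.0125,0,0,0,0]]'>/dev/null && $C
```

```text
push 11.79 z 0.1213 t 15.025
push 12.34 z 0.1210 t 15.275
```

```bash

python3 -m jog '[[0,0,0.0125,0,0,0,0],[0,0,0.0125,0,0,0,0]]'>/dev/null && python3 chk.py 14
```

```text
push 13.32 z 0.1207 t 15.525
```

```bash

python3 -m jog '[[0,0,0.01,0,0,0,0],[0,0,0.01,0,0,0,0]]'>/dev/null && python3 chk.py 14
```

```text
push 15.09 z 0.1205 t 15.775
```

```bash

python3 -m jog '[[0,0,0.01,0,0,0,0],[0,0,0.01,0,0,0,0]]'>/dev/null && python3 chk.py 14
```

```text
push 14.36 z 0.1202 t 16.025
```

```bash

python3 -m jog '[[0,0,0.01,0,0,0,0],[0,0,0.01,0,0,0,0]]'>/dev/null && python3 chk.py 14
```

```text
push 14.30 z 0.1199 t 16.275
```

```bash

python3 -m jog '[[0,0,0.01,0,0,0,0],[0,0,0.01,0,0,0,0]]'>/dev/null && python3 chk.py 14
```

```text
push 15.98 z 0.1196 t 16.525
```

```bash
for i in 1 2 3 4; do python3 -m jog '[[0,0,0,0,0,0,0]]'>/dev/null; python3 chk.py 14; done
```

```text
push 15.55 z 0.1196 t 16.65
push 15.51 z 0.1196 t 16.775
push 15.76 z 0.1196 t 16.9
push 15.27 z 0.1196 t 17.025
```

```bash
python3 - <<'E'
from cell import r
s=r.get_state(); print({k:s[k] for k in("ft_force","torque","ee_pos","tool_rot","opening","finger_force")})
E
python3 -m jog '[[0,0,0.0075,0,0,0,0],[0,0,0.0075,0,0,0,0]]'>/dev/null && python3 chk.py 17; python3 -m jog '[[0,0,0,0,0,0,0]]'>/dev/null; python3 chk.py 14
```

```text
{'ft_force': array([-0.14948044, -0.97410022, 13.62439711]), 'torque': array([-0.28022062,  0.08215896,  0.01453594]), 'ee_pos': array([0.56800285, 0.21795467, 0.11958441]), 'tool_rot': array([1.21059058e-01, 9.92643312e-01, 5.19000123e-04, 1.92084891e-03]), 'opening': 0.02162052217747534, 'finger_force': 48.00225377082825}
push 14.99 z 0.1193 t 17.275
push 15.35 z 0.1193 t 17.4
```

The force has plateaued at about 15.4 N and the tool has shifted 1.7 mm in x, so I'll look for slip or tilt.

```bash
python3 - <<'E'
from h import *
import cv2
ims=[]
p,Q=tool()
for n,(x,y) in {"scene":(410,130),"side":(170,180)}.items():
    ci=r.camera_info(n)
    im=r.get_image(n); ims.append(cv2.resize(im[y:y+100,x:x+80],None,fx=5,fy=5,interpolation=2))
    def pr(w):
        v=R.from_quat(ci["orientation"]).inv().apply(np.array(w)-ci["position"]); return np.round(((v[:2]/v[2]*ci["fx"]+[ci["cx"],ci["cy"]])-[x,y]+.5)*5-.5)
    # expected: tip spot, collar bottom/top and cap top given no slip (tip_ext = p-.0973)
    b=p[2]-.0973
    for k,h in dict(colbot=.065,coltop=.073,captop=.155).items(): print(n,k,pr([p[0],p[1],b+h]))
    print(n,"cross",pr([.566,.218,.04]))
cv2.imwrite("pics/tip4.png",np.hstack(ims))
E
```

```text
scene colbot [191. 352.]
scene coltop [196. 340.]
scene captop [258. 198.]
scene cross [160. 417.]
side colbot [207. 330.]
side coltop [202. 316.]
side captop [154. 156.]
side cross [234. 412.]
```

View pics/tip4.png

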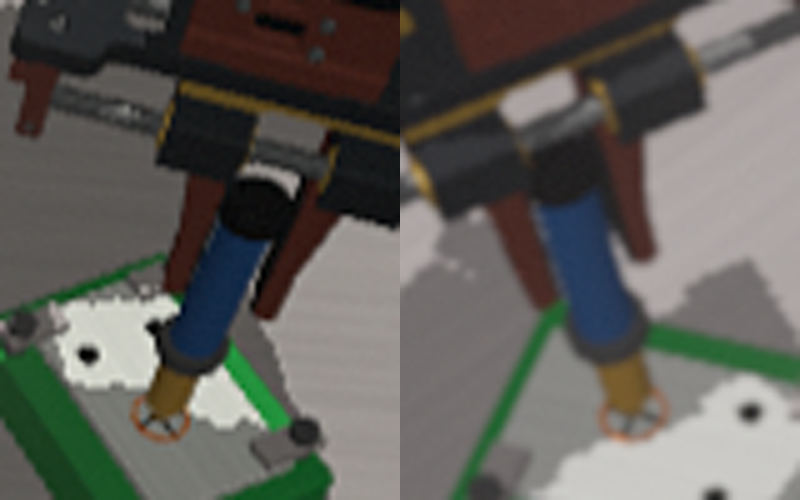

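```bash
python3 -m jog '[[0.02,0,0,0,0,0,0],[0.035,0,0,0,0,0,0],[0.035,0,0,0,0,0,0]]' 60; python3 chk.py 17 && python3 -m jog '[[0,0,0.0075,0,0,0,0],[0,0,0.0075,0,0,0,0]]'|egrep 'ee|ft'; python3 chk.py 17
```

```text
clock: 17.88
ee_pos: [0.5666, 0.2183, 0.1192]
tool_rot: [0.121, 0.993, 0.001, 0.002]
ft_force: [-0.2, -1.3, 13.5]
opening: 0.0212
finger_force: 60.0
push 15.15 z 0.1192 t 17.875
ee_pos: [0.5666, 0.2183, 0.1189]
ft_force: [0.3, -0.3, 7.3]
push 8.93 z 0.1189 t 18.125
```

The force dropped suddenly from 15.2 to 8.9 N, which is the snap. One confirming reading, then lift.

```bash
python3 -m jog '[[0,0,0,0,0,0,0]]'>/dev/null; python3 chk.py 17;  python3 -m jog '[[0,0,0,0,0,0,0]]'>/dev/null; python3 chk.py 17; python3 -m jog '[[0,0,0.005,0,0,0,0],[0,0,0.005,0,0,0,0]]'>/dev/null; python3 chk.py 17
```

```text
push 11.90 z 0.1184 t 18.25
push 12.21 z 0.1184 t 18.375
push 13.25 z 0.1183 t 18.625
```

Snap confirmed. Lifting.

```bash
python3 -m jog '[[0,0,-0.15,0,0,0,0],[0,0,-0.4,0,0,0,0],[0,0,-0.9,0,0,0,0],[0,0,-1.6,0,0,0,0],[0,0,-2.4,0,0,0,0],[0,0,-3.2,0,0,0,0],[0,0,-3.5,0,0,0,0],[0,0,-3.5,0,0,0,0]]'
python3 - <<'E'
from h import *
print(units([.488,-.2334,.257]),tilt())
E
```

```text
clock: 19.62
ee_pos: [0.5647, 0.2181, 0.2568]
tool_rot: [0.121, 0.993, -0.0, 0.0]
ft_force: [-0.2, -0.0, -1.5]
opening: 0.0215
finger_force: 60.0
[-8.5100e-01 -1.1417e+01 -6.0000e-03] [ 0.     0.001 -0.   ]
```

```bash
python3 -m jog '[[-0.05,-0.8,0,0,0,0,0],[-0.15,-2.3,0,0,0,0,0],[-0.3,-3.8,0,0,0,0,0],[-0.4,-5.3,0,0,0,0,0],[-0.5,-6.8,0,0,0,0,0],[-0.6,-8.3,0,0,0,0,0],[-0.7,-9.8,0,0,0,0,0],[-0.8,-10.9,0,0,0,0,0]]' >/dev/null
python3 -m jog '[[-0.05,-0.4,0,0,0,0,0],[-0.05,-0.4,0,0,0,0,0],[-0.05,-0.4,0,0,0,0,0]]'|egrep 'clock|ee|ft'
python3 - <<'E'
from h import *
import cv2
p=np.mean([tool()[0] for _ in range(6)],0);print(p,units([.488,-.2334,.257]),tilt())
ims=[]
for n in("scene","side"):
    ci=r.camera_info(n)
    v=R.from_quat(ci["orientation"]).inv().apply(p-[0,0,.06]-ci["position"]); u=v[:2]/v[2]*ci["fx"]+[ci["cx"],ci["cy"]]
    im=r.get_image(n);x,y=[int(t) for t in u-[50,75]]; print(n,x,y)
    cv2.imwrite(f"pics/{n}5.png",im); ims.append(cv2.resize(im[y:y+150,x:x+100],None,fx=4,fy=4,interpolation=2))
cv2.imwrite("pics/tip5.png",np.hstack(ims))
E
```

```text
clock: 21.0
ee_pos: [0.489, -0.2272, 0.2562]
ft_force: [-0.1, 0.3, -2.0]
[ 0.48898329 -0.22720842  0.25623668] [-0.013 -0.156 -0.019] [ 0.007 -0.008 -0.   ]
scene 160 30
side 393 6
```

View pics/tip5.png

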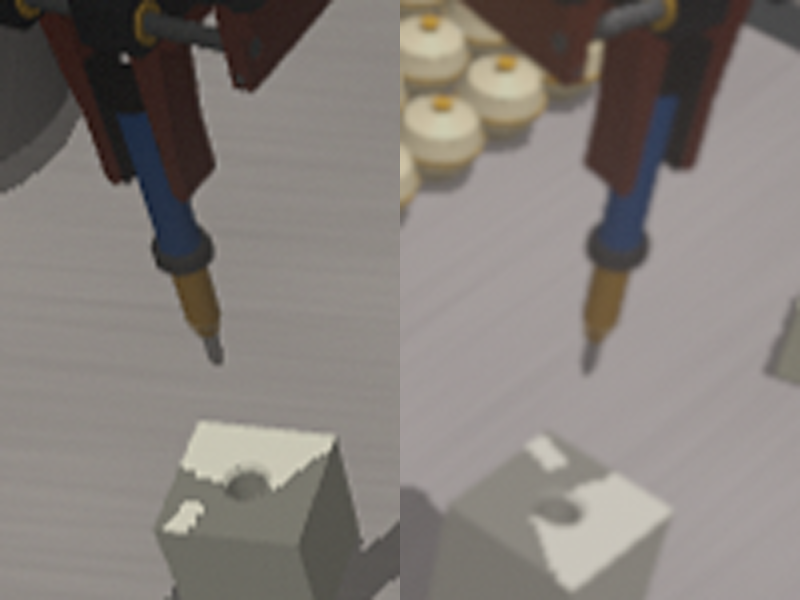

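The nose is out again. Tip: (220,364) scene, (587,374) side. Collar: (182,249) scene, (617,247) side. Hole: (247,485) scene, (556,511) side.

```bash
python3 - <<'E'
from h import *
np.set_printoptions(precision=4,suppress=True)
S,D=r.camera_info("scene"),r.camera_info("side")
a=lambda x,y:((x+.5)/4-.5+160,(y+.5)/4-.5+30); b=lambda x,y:((x-399.5)/4-.5+393,(y+.5)/4-.5+6)
T=tri([(S,a(220,364)),(D,b(587,374))]);H=tri([(S,a(247,485)),(D,b(556,511))]);K=tri([(S,a(182,249)),(D,b(617,247))])
p=tool()[0]
print("tcp",p,"tip",T,"hole",H,"collar",K,"axis deg",np.degrees((K[0]-T[0])[:2]/.07))
d=H[0]-T[0]; Q=tool()[1];print(d, Q.inv().apply(d)/.04, "collar->hole",Q.inv().apply(H[0]-K[0])/.04)
E
```

```text
tcp [ 0.4893 -0.2272  0.2567] tip (array([ 0.4886, -0.2281,  0.1582]), [np.float64(0.19290812423422068), np.float64(0.19290812423419934)]) hole (array([ 0.489 , -0.2335,  0.0712]), [np.float64(1.113891196796166), np.float64(1.1138911967962528)]) collar (array([ 0.4889, -0.2281,  0.2266]), [np.float64(1.0960587216919542), np.float64(1.0960587216918896)]) axis deg [ 0.2892 -0.0038]
[ 0.0004 -0.0054 -0.087 ] [-0.0443 -0.1298  2.1738] collar->hole [-0.0366 -0.1328  3.8841]
```

```bash
python3 -m jog '[[-0.03,-0.14,0,0,0,0,0],[-0.03,-0.14,0.4,0,0,0,0],[-0.03,-0.14,1.0,0,0,0,0],[-0.03,-0.14,1.6,0,0,0,0],[-0.03,-0.14,1.75,0,0,0,0],[-0.03,-0.14,1.75,0,0,0,0],[-0.03,-0.14,1.75,0,0,0,0]]'|egrep 'ee|ft'
python3 -m jog '[[0,0,0.25,0,0,0,0],[0,0,0.5,0,0,0,0],[0,0,0.7,0,0,0,0],[0,0,0.7,0,0,0,0]]' |egrep 'ee|ft'; python3 chk.py 3 && python3 -m jog '[[0,0,0.25,0,0,0,0],[0,0,0.5,0,0,0,0],[0,0,0.5,0,0,0,0]]' |egrep 'ee|ft'; python3 chk.py 3; python3 -c "
from h import *
print(tilt())"
```

```text
ee_pos: [0.4896, -0.235, 0.1877]
ft_force: [-0.1, -0.2, -1.7]
ee_pos: [0.4883, -0.2342, 0.1579]
ft_force: [-0.6, 0.6, -0.9]
push 0.75 z 0.1579 t 22.475
ee_pos: [0.4882, -0.2341, 0.1378]
ft_force: [-0.4, -0.0, -2.2]
push -0.57 z 0.1378 t 22.85
[ 0.004 -0.012  0.   ]
```

```bash
python3 -m jog '[[-0.005,0.015,0.15,0,0,0,0],[-0.005,0.015,0.35,0,0,0,0],[-0.005,0.015,0.55,0,0,0,0],[-0.005,0.015,0.67,0,0,0,0],[-0.005,0.015,0.67,0,0,0,0]]'|egrep 'ee|ft'; python3 chk.py 3 && python3 -m jog '[[0,0,0.025,0,0,0,0],[0,0,0.025,0,0,0,0]]' |egrep 'ee|ft'; python3 chk.py 3 && python3 -m jog '[[0,0,0.025,0,0,0,0],[0,0,0.025,0,0,0,0]]' |egrep 'ee|ft'; python3 chk.py 3
```

```text
ee_pos: [0.489, -0.2339, 0.1116]
ft_force: [-0.5, 0.1, -2.5]
push -0.85 z 0.1116 t 23.475
ee_pos: [0.4895, -0.2342, 0.1113]
ft_force: [-0.2, 0.5, -1.8]
push -0.17 z 0.1113 t 23.725
ee_pos: [0.4893, -0.2341, 0.1101]
ft_force: [0.4, -0.5, -1.7]
push -0.05 z 0.1101 t 23.975
```

```bash
C="python3 chk.py 2.5"; python3 -m jog '[[0,0,0.015,0,0,0,0],[0,0,0.015,0,0,0,0]]'>/dev/null; $C && python3 -m jog '[[0,0,0.015,0,0,0,0],[0,0,0.015,0,0,0,0]]'>/dev/null; $C && python3 -m jog '[[0,0,0.015,0,0,0,0],[0,0,0.015,0,0,0,0]]'>/dev/null; $C && python3 -m jog '[[0,0,0.015,0,0,0,0],[0,0,0.015,0,0,0,0]]'>/dev/null; $C
```

```text
push 1.28 z 0.1095 t 24.225
push -0.12 z 0.1089 t 24.475
push -0.42 z 0.1082 t 24.725
push 0.12 z 0.1076 t 24.975
```

```bash
C="python3 chk.py 2.5"; python3 -m jog '[[0,0,0.0125,0,0,0,0],[0,0,0.0125,0,0,0,0]]'>/dev/null; $C && python3 -m jog '[[0,0,0.0125,0,0,0,0],[0,0,0.0125,0,0,0,0]]'>/dev/null; $C && python3 -m jog '[[0,0,0.0125,0,0,0,0],[0,0,0.0125,0,0,0,0]]'>/dev/null; $C && python3 -m jog '[[0,0,0.0125,0,0,0,0],[0,0,0.0125,0,0,0,0]]'>/dev/null; $C
```

```text
push 1.36 z 0.1073 t 25.225
push 6.49 z 0.1072 t 25.475
push 6.49 z 0.1072 t 25.475
push 6.49 z 0.1072 t 25.475
```

Seated at z = 0.1072, the same height as at the grasp. Opening and retreating straight up.

```bash
python3 -m jog '[[0,0,-0.01,0,0,0,0],[0,0,-0.01,0,0,0,0.3],[0,0,-0.01,0,0,0,0.45],[0,0,-0.01,0,0,0,0.7],[0,0,-0.01,0,0,0,1],[0,0,-0.01,0,0,0,1],[0,0,-0.01,0,0,0,1],[0,0,-0.01,0,0,0,1]]'|egrep 'ee|ft|open'
python3 -m jog '[[0,0,-0.3,0,0,0,1],[0,0,-1,0,0,0,1],[0,0,-2,0,0,0,1],[0,0,-3,0,0,0,1],[0,0,-3.8,0,0,0,1],[0,0,-4,0,0,0,1],[0,0,-4,0,0,0,1]]'|egrep 'ee|ft|open'
python3 -m jog '[[0,1,0,0,0,0,1],[0,2.3,0,0,0,0,1],[0,3.6,0,0,0,0,1],[0,3.8,0,0,0,0,1],[0,3.8,0,0,0,0,1]]'|egrep 'clock|ee'
python3 - <<'E'
from h import *
import cv2
a=r.get_image("scene");b=r.get_image("side");a0=cv2.imread("pics/scene0.png");b0=cv2.imread("pics/side0.png")
A=lambda i:cv2.resize(i[105:190,180:280],(400,340),interpolation=2);B=lambda i:cv2.resize(i[85:170,385:485],(400,340),interpolation=2)
c=lambda i,x,y:i[y:y+130,x:x+200]
cv2.imwrite("pics/end.png",np.vstack([np.hstack([A(a),B(b)]),np.hstack([cv2.resize(a[100:290,280:500],(400,240)),cv2.resize(b[110:320,170:400],(400,240))])]))
E
```

```text
ee_pos: [0.4893, -0.2341, 0.1071]
ft_force: [1.3, -0.5, -0.6]
opening: 0.0828
ee_pos: [0.4892, -0.234, 0.2672]
ft_force: [-0.4, 0.5, -0.1]
opening: 0.0876
clock: 27.98
ee_pos: [0.5252, -0.0863, 0.2658]
```

View pics/end.png

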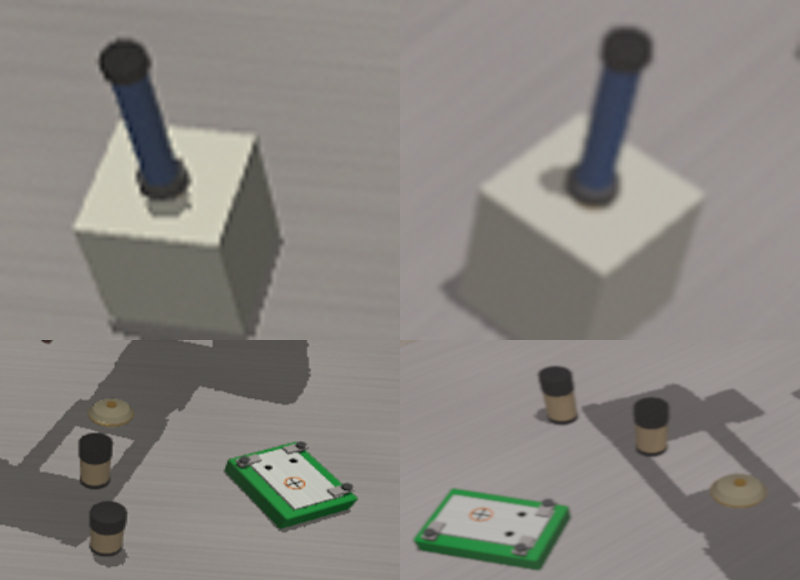

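The punch stands upright on its collar, in the same pose as at the start. The bottles and the jar look undisturbed, and the robot is clear of everything.

```bash
python3 -c "
from cell import r
print(r.finish_job())"
```

```text
the job is handed in; nothing more can be done
None
```

The job is handed in: I pressed the punch on the cross until it snapped (force fell from about 15 N to 9 N; highest reading 16 N), put it back upright on its collar in the stand, and left the bottles and jar undisturbed, all in about 28 s.

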